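# Catch the collars from the gravity chute in the yellow pan

### The job

Pick up the yellow pan by its handle, hold it under the lip of the chute and raise it so that its rim lifts the two red feet of the gate, and catch both collars as they slide off; none may fall on the bench. Then gently set the pan, upright and with both collars in it, back down where it stood and let go.

Things in the scene. Friction and masses are not known exactly. Their poses are not given: they have to be found in the camera images.
- pan_mid (a point): yellow pan, 170 g: open dish 120 (x) x 110 (y) x 45 mm high, walls 3 mm. Point: centre of the dish, half-way up; z up. Black handle: level bar from 59 to 144 mm along -x, 18 mm wide (y), 20 mm high, centre line 12.5 mm above this point (35 mm above the bench). Grip it from above across y, 110 mm along -x, firmly (about 40 N): the dish pulls down. A grey pan of the same shape is a bystander.
- lip (a point): fixed chute: bright trough 44 mm wide, sloping 25 degrees down to -x. Point: middle of its lower lip, 200 mm above the bench; x level, back along the trough; z up. Green post 120 to 160 mm along +x; free below and in front. Red gate at the lip slides straight up (0.7 N, travel 48 mm, falls shut), carried by two red feet 6 mm to -x, reaching 32 to 82 mm to each side, undersides 65 mm below the lip.
- collar_a_mid (a point): bright aluminium collar, 36 mm diameter, 20 mm high, 42 g, dark bore along z; point: its centre. Lies in the trough against the gate. Hold the pan's handle to -x of the lip's frame, dish centre 25 mm to -x of the lip, and raise it: the rims of its side walls lift the feet. Collars pass with the gate up 24 mm; 35 to 42 is good (rim 30 to 23 mm below the lip). They land 10 to 50 mm to -x of the lip.
- collar_b_mid (a point): second bright collar, the same size, lying in the trough right behind the first; point: its centre. Not to be mixed up with the dark collars on the bench.
Mind the look-alikes: they are no part of the job. Leave any blue or turquoise look-alike of the part that bears collar_a_mid alone.

How it is judged:
By the outcome, as a careful person would: the job done as asked, in the order asked, and still so for the second after the job is handed in, with the robot touching nothing.
It also fails if it takes over 51 s, if anything falls off the work surface, if the arm or the gripper's body presses on something with over 40 N, if the wrist force passes 120 N, or if a joint passes its speed limit or range.

### The arm

A 7-joint arm with a two-finger parallel gripper is mounted at the origin on the work surface. World frame = base frame: x ahead of the robot, y to its left, z up, the work surface at z = 0. Lengths are in m, angles in rad, forces in N, time in s.
With the tool pointing down it reaches from about 0.4 to 0.875 m from the base axis. Payload 19.3 kg.
Tool frame: the origin (TCP) lies at the very end of the fingers, on their centre line; the grasp point (between the pads) lies 19 mm behind it; z points along the fingers, y is the line along which they close (so a half turn about z gives the same grasp; the last joint's range is limited). The gripper opens to 85 mm and grips with 20 to 120 N. Pads are 22 mm wide; open, the fingers measure 114 mm over their backs; the gripper's body (76 mm by 85 mm) begins 54 mm behind the grasp point. The pads swing forward as they close: fully open they stand 13 mm farther back than shut.
Start: joints at [-1.372, 0.521, -0.036, 1.599, 0.021, 1.021, -0.113], TCP at [0.166, 0.603, 0.231] pointing down, gripper open.
Joint ranges: [-2.91, 2.91], [-0.3, 2.13], [-1.5, 1.42], [0.17, 2.43], [-1.26, 4.41], [0.16, 1.93], [-2.52, 2.52]. Speed limits (rad/s): [1.89, 1.89, 2.39, 2.39, 3.01, 3.01, 3.01].

### API

Orientations are given as [roll, pitch, yaw] about the fixed x, y, z axes, in that order (R = Rz(yaw) Ry(pitch) Rx(roll)).
In Python, from workcell import bot gives the robot as it stands.
- The arm moves only by the tool carry_out, never from a script. Its argument "rows" is a list that holds one entry, the list of rows, each a list of 4 numbers: the shift along the tool's x, y, z in m, then the turn about the tool's z in degrees. In form: [[[x, y, z, twist], ...]]. A call has 1 to 12 rows; each row is the pose to reach, as a shift and turn from the pose commanded when the call began, along the tool's axes at that moment; what a row does not reach only later rows make up. A row lasts 1/12 s, in which the tool goes at most 41.7 mm and 7.16 degrees, less where a joint would pass 70% of its speed; a pose out of reach is approached as far as the arm can. A call with a gripper value outside its range is refused whole. "grip" is the finger opening in m, from 0 to 0.0854, set as the call begins (left out, the last holds). The fingers move at their own pace and stop on an object; "grip_force" is the grip in N (left out, the last holds). Time passes only in rows, so rows that repeat a pose let the fingers close. It gives the time, the measured TCP pose, the force, the opening and the grip force at its end, in the units of the state.
- bot.observe(): the state, without advancing time (a new reading comes with each control period).
- bot.grab_frame(name): name is "side" or "top" or "wrist"; returns a dict with "pixels" (480x640x3 uint8, red, green, blue), "K" (3x3 intrinsics, pixels), "pose" (4x4, takes a point from camera to world coordinates). Camera axes: x right, y down, z forward; pixel columns grow to the right and rows downward; lengths in m; the calibration is good to about 2 mm. A picture is of the moment at which its call begins. There is no depth.
- bot.job_done(): hands the job in; it is judged then, once.
Trained networks look in a picture, given as the dict that the camera call returned (one of the last four; its "shot" number tells which), for a name from the list of things; names that differ only in an ending like _2 or _b are one class to them, and where a whole thing is asked for, a point or a joint stands for the part that bears it (a point fixed in the world has none). Each returns a list of dicts, best first, with "conf" (0 to 1); they miss things now and then, are a little off and sometimes report something else, mostly with a low value. They report only what shows in the picture. A call takes as long as a camera call. They do not tell look-alikes from the thing itself.
- bot.look_for(picture, label): "position" ([column, row] in pixels, amid what is visible of it).
- bot.regions_of(picture, label): "region" (480x640 bool, what is visible of it) and "position" ([column, row] in pixels, amid what is visible of it).
- bot.spot_point(picture, label): "position" ([column, row] in pixels: a listed point, or the origin of a listed thing).
The state is a dict: "clock": time; "qpos": joint angles; "qd": joint speeds; "joint_efforts": joint torques, N m; "position": TCP position; "tool_rot": TCP orientation; "force": force on the tool from outside, world axes, zero at the start; "moment": the same for the moment, N m; "grip_width": finger opening in m; "finger_force": force on a finger pad.
Only numpy, scipy, OpenCV 4.12 (cv2) and the standard library are available. Lean on these libraries where they do the work, as an engineer would, in place of code of your own. Each camera call takes 0.05 s, during which the arm holds its last target. There are 200 camera calls.

## Working session

There is one attempt and no reset: what is moved stays moved. The work goes in short steps, Python scripts to look and compute and a tool call to move; the robot and the scene stay as the last step left them, time stands still between calls to the robot, and variables do not carry over. Pictures are saved under pics/ and viewed, at most 10 in all, crops included, and the job is handed in when it is done.

Besides the shell and the picture viewer there is one more tool, called after "Request:" as name([rows], argument=value, ...), one row to a line, values as JSON. carry_out: Moves the arm, as the interface text tells. Its arguments: {"type":"object","properties":{"rows":{"type":"array","items":{"type":"array","items":{"type":"array","items":{"type":"number"}}}},"grip":{"type":"number"},"grip_force":{"type":"number"}},"required":["rows"]}

```bash
mkdir -p pics
cat > h.py <<'E'
import numpy as np,cv2
from workcell import bot
def snap(n,f=None):
    p=bot.grab_frame(n)
    if f: cv2.imwrite('pics/'+f,p['pixels'][:,:,::-1])
    return p
def ray(p,uv):
    d=np.linalg.inv(p['K'])@np.array([uv[0],uv[1],1.]); T=np.array(p['pose'])
    d=T[:3,:3]@d; return T[:3,3],d/np.linalg.norm(d)
def atz(p,uv,z):
    o,d=ray(p,uv); return o+d*(z-o[2])/d[2]
def tri(rs):
    A=sum(np.eye(3)-np.outer(d,d) for o,d in rs); b=sum((np.eye(3)-np.outer(d,d))@o for o,d in rs)
    x=np.linalg.solve(A,b); return x,[np.linalg.norm((np.eye(3)-np.outer(d,d))@(x-o)) for o,d in rs]
def proj(p,X):
    T=np.linalg.inv(np.array(p['pose'])); c=T[:3,:3]@np.array(X)+T[:3,3]; u=p['K']@c; return u[:2]/u[2]
E
python3 - <<'E'
from h import *
np.set_printoptions(precision=3,suppress=True)
s=bot.observe();print({k:np.round(s[k],3) for k in('clock','position','tool_rot','force')})
for n in('top','side'):
    p=snap(n,n+'0.png')
    print(n,np.array(p['pose'])[:3,3])
    for l in('pan_mid','lip','collar_a_mid'):
        for r in bot.spot_point(p,l)[:5]: print(l,np.round(r['position'],1),round(r['conf'],2), atz(p,r['position'],{'pan_mid':.0225,'lip':.2,'collar_a_mid':.21}[l]))
E
```

```text
{'clock': np.float64(0.0), 'position': array([0.166, 0.602, 0.231]), 'tool_rot': array([-3.14 ,  0.   ,  2.873]), 'force': array([-0.319, -0.065, -0.644])}
top [ 0.438 -0.024  1.323]
pan_mid [449.8 289.7] 0.93 [ 0.508 -0.278  0.022]
lip [322.3 225. ] 0.76 [0.627 0.001 0.2  ]
collar_a_mid [364.8 261.2] 0.74 [ 0.554 -0.08   0.21 ]
collar_a_mid [322.6 217.2] 0.59 [0.641 0.    0.21 ]
collar_a_mid [321.3 281.4] 0.55 [0.516 0.003 0.21 ]
side [ 0.254 -0.483  0.727]
pan_mid [380.3 438.7] 0.89 [ 0.509 -0.277  0.022]
lip [324.9 222.1] 0.71 [0.626 0.005 0.2  ]
collar_a_mid [286.7 319.1] 0.9 [ 0.454 -0.132  0.21 ]
collar_a_mid [334.9 340.8] 0.84 [ 0.483 -0.2    0.21 ]
collar_a_mid [331.4 211.2] 0.67 [0.646 0.011 0.21 ]
```

View pics/top0.png

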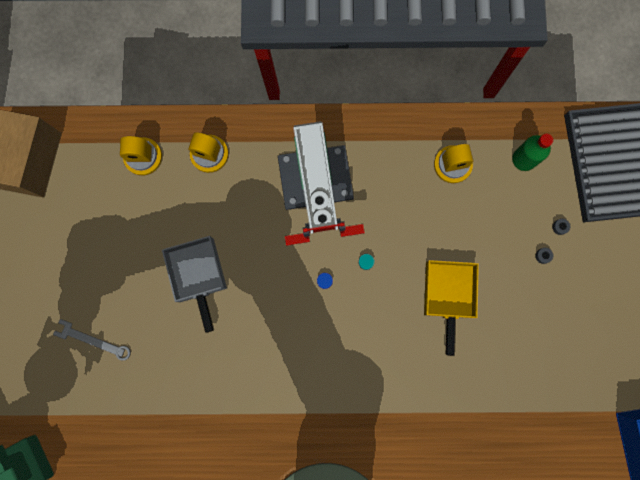

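View pics/side0.png

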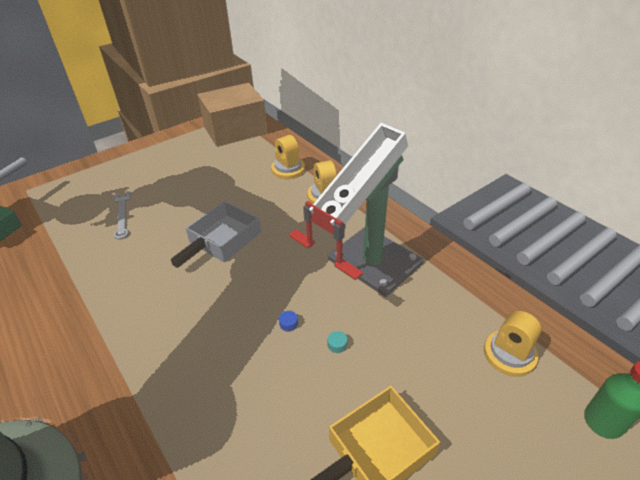

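The top view shows the yellow pan at (450,290) with its handle running down to (450,350). The chute lip is near (322,227), with red feet at (297,240) and (352,230) and collars at (322,217) and (319,200). The grey pan is at (195,270). The blue and turquoise look-alikes are on the bench at (325,281) and (366,262). Next I need the yaws.

Run:
```python
from h import *
np.set_printoptions(precision=4,suppress=True)
P={n:snap(n) for n in('top','side')}
p=P['top'];im=p['pixels'].astype(int);R,G,B=im[...,0],im[...,1],im[...,2]
W=lambda m,c0,c1,r0,r1:np.array([(c,r) for r in range(r0,r1) for c in range(c0,c1) if m[r,c]],float)
# yellow dish outline (top rim z=.045)
y=W((R>100)&(G>75)&(B<60),415,490,250,325); rect=cv2.minAreaRect(y.astype(np.float32));
c=cv2.boxPoints(rect); print('pan rim corners',[atz(p,u,.045)[:2] for u in c], atz(p,rect[0],.045))
# handle dark
d=W((R<50)&(G<50)&(B<50),435,465,322,360); r2=cv2.minAreaRect(d.astype(np.float32)); hc=cv2.boxPoints(r2)
print('handle',r2,atz(p,r2[0],.045),[atz(p,u,.045)[:2] for u in hc])
# feet red
red=(R>120)&(G<50)&(B<50)
for c0,c1 in((280,310),(340,370)):
    f=W(red,c0,c1,215,250); print('foot',f.mean(0),atz(p,f.mean(0),.141))
f=[W(red,c0,c1,215,250).mean(0) for c0,c1 in((280,310),(340,370))]
# trough
t=cv2.minAreaRect(W((R>150)&(G>150)&(B>150),285,340,120,200).astype(np.float32)); print(t)
rs={}
for l in('pan_mid','lip'):
    rr=[ray(P[n],bot.spot_point(P[n],l)[0]['position']) for n in P]; print(l,tri(rr))
```

```text
pan rim corners [array([ 0.5725, -0.2216]), array([ 0.5715, -0.3384]), array([ 0.4449, -0.3327]), array([ 0.4458, -0.2176])] [ 0.5082 -0.2776  0.045 ]
handle ((450.0, 338.5), (33.0, 8.0), 90.0) [ 0.4015 -0.2703  0.045 ] [array([ 0.4369, -0.2629]), array([ 0.4367, -0.2803]), array([ 0.3664, -0.2775]), array([ 0.3666, -0.2603])]
foot [296.3663 238.1584] [0.6098 0.0559 0.141 ]
foot [352.1746 229.873 ] [ 0.626 -0.059  0.141]
((313.2261657714844, 162.84107971191406), (77.08758544921875, 28.283580780029297), 81.46923065185547)
pan_mid (array([ 0.5026, -0.285 ,  0.039 ]), [np.float64(0.002483950962957543), np.float64(0.002483950962957696)])
lip (array([0.6257, 0.0009, 0.2002]), [np.float64(0.00300312165668294), np.float64(0.0030031216566827478)])
```

```bash
cat > rel.py <<'E'
import sys,numpy as np
# args: start x y z yaw, then waypoints x,y,z,yaw ; each relative to start
def rel(s,w):
    a=np.radians(s[3]);d=np.subtract(w[:3],s[:3])
    return [round(v,4) for v in(d[0]*np.cos(a)+d[1]*np.sin(a),d[0]*np.sin(a)-d[1]*np.cos(a),-d[2])]+[round(s[3]-w[3],1)]
if __name__=='__main__':
    w=[list(map(float,a.split(','))) for a in sys.argv[1:]]
    for a,b in zip(w,w[1:]): print(a,'->',b,rel(a,b))
E
python3 rel.py .166,.603,.231,164.6 .42,.27,.26,79; python3 rel.py .42,.27,.26,79 .46,-.1,.26,0;python3 rel.py .46,-.1,.26,0 .398,-.272,.16,-3
```

```text
[0.166, 0.603, 0.231, 164.6] -> [0.42, 0.27, 0.26, 79.0] [np.float64(-0.3333), np.float64(-0.2536), np.float64(-0.029), 85.6]
[0.42, 0.27, 0.26, 79.0] -> [0.46, -0.1, 0.26, 0.0] [np.float64(-0.3556), np.float64(0.1099), np.float64(-0.0), 79.0]
[0.46, -0.1, 0.26, 0.0] -> [0.398, -0.272, 0.16, -3.0] [np.float64(-0.062), np.float64(0.172), np.float64(0.1), 3.0]
```

Request:
carry_out([
  [[-0.333, -0.254, -0.029, 85.6], [-0.333, -0.254, -0.029, 85.6], [-0.333, -0.254, -0.029, 85.6], [-0.333, -0.254, -0.029, 85.6], [-0.333, -0.254, -0.029, 85.6], [-0.333, -0.254, -0.029, 85.6], [-0.333, -0.254, -0.029, 85.6], [-0.333, -0.254, -0.029, 85.6], [-0.333, -0.254, -0.029, 85.6], [-0.333, -0.254, -0.029, 85.6], [-0.333, -0.254, -0.029, 85.6], [-0.333, -0.254, -0.029, 85.6]],
], grip=0.0854)

```text
clock: 1.7
position: [0.4213, 0.2668, 0.2608]
tool_rot: [3.141, -0.0, 1.368]
force: [-0.2, 0.6, -0.4]
grip_width: 0.0854
finger_force: 0.0
```

Request:
carry_out([
  [[-0.356, 0.11, 0, 79], [-0.356, 0.11, 0, 79], [-0.356, 0.11, 0, 79], [-0.356, 0.11, 0, 79], [-0.356, 0.11, 0, 79], [-0.356, 0.11, 0, 79], [-0.356, 0.11, 0, 79], [-0.356, 0.11, 0, 79], [-0.356, 0.11, 0, 79], [-0.356, 0.11, 0, 79], [-0.356, 0.11, 0, 79], [-0.356, 0.11, 0, 79]],
])

```text
clock: 2.7
position: [0.4595, -0.1019, 0.2603]
tool_rot: [3.141, 0.0, -0.008]
force: [0.1, 0.5, -0.9]
grip_width: 0.0854
finger_force: 0.0
```

Request:
carry_out([
  [[-0.062, 0.172, 0.1, 3], [-0.062, 0.172, 0.1, 3], [-0.062, 0.172, 0.1, 3], [-0.062, 0.172, 0.1, 3], [-0.062, 0.172, 0.1, 3], [-0.062, 0.172, 0.1, 3], [-0.062, 0.172, 0.1, 3], [-0.062, 0.172, 0.1, 3]],
])

```text
clock: 3.37
position: [0.3978, -0.2728, 0.1603]
tool_rot: [-3.141, 0.0, -0.05]
force: [-0.3, 0.7, -0.1]
grip_width: 0.0853
finger_force: 0.0
```

Run:
```python
from h import *
np.set_printoptions(precision=4,suppress=True)
p=snap('wrist','w1.png');s=bot.observe();print(s['position'],s['tool_rot'],s['qpos'])
for r in bot.spot_point(p,'pan_mid')[:2]: print(r['position'],r['conf'],atz(p,r['position'],.0225))
print(proj(p,[.398,-.272,.045]),proj(p,[.508,-.278,.045]))
```

```text
[ 0.3984 -0.2722  0.1606] [-3.1412 -0.0006 -0.0486] [-0.0596  0.5039  0.7249  2.0614 -0.4897  0.7504 -0.6476]
[321.6, 47.1] 0.76 [ 0.5076 -0.2789  0.0225]
[319.1432 225.7292] [320.0916  40.3168]
```

View pics/w1.png

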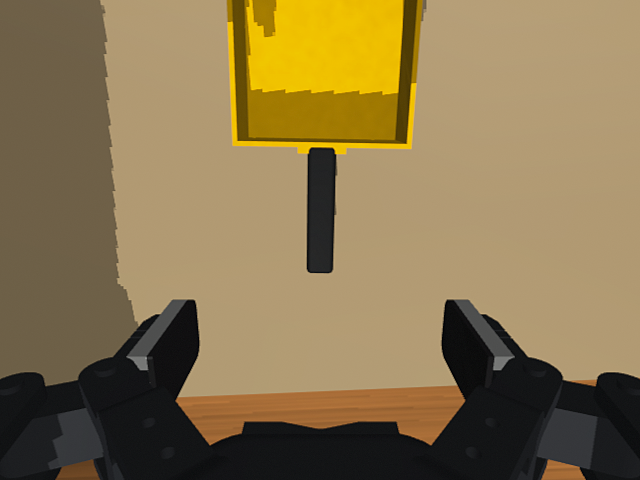

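The wrist view shows the handle from (322,150) to (320,270), nearly centred between the pads, and the dish's near rim from (233,145) to (411,148). The pan's yaw is about 1° more than the tool's.

Run:
```python
from h import *
np.set_printoptions(precision=4,suppress=True)
p=snap('wrist');im=p['pixels'].astype(int)
m=(im.max(2)<60); 
a=np.array([(c,r) for r in range(160,266) for c in range(295,345) if m[r,c]],float)
for r in(165,215,260): print(atz(p,a[a[:,1]==r].mean(0),.045))
print(atz(p,(320,271),.045),atz(p,(233,145),.045),atz(p,(411,148),.045))
```

```text
[ 0.4378 -0.2757  0.045 ]
[ 0.4059 -0.2733  0.045 ]
[ 0.3752 -0.2712  0.045 ]
[ 0.3675 -0.2702  0.045 ] [ 0.4526 -0.2208  0.045 ] [ 0.4456 -0.33    0.045 ]
```

Request:
carry_out([
  [[0.002, 0.0005, 0.04, 1], [0.002, 0.0005, 0.08, 1], [0.002, 0.0005, 0.11, 1], [0.002, 0.0005, 0.13, 1], [0.002, 0.0005, 0.143, 1], [0.002, 0.0005, 0.143, 1], [0.002, 0.0005, 0.143, 1]],
])

```text
clock: 4.1
position: [0.4001, -0.2731, 0.0176]
tool_rot: [-3.141, 0.0, -0.068]
force: [0.1, -0.8, 0.7]
grip_width: 0.0856
finger_force: 0.0
```

Request:
carry_out([
  [[0, 0, 0, 0], [0, 0, 0, 0], [0, 0, 0, 0], [0, 0, 0, 0], [0, 0, 0, 0], [0, 0, 0, 0], [0, 0, 0, 0], [0, 0, 0, 0], [0, 0, 0, 0], [0, 0, 0, 0]],
], grip=0, grip_force=45)

```text
clock: 4.93
position: [0.3997, -0.2738, 0.0175]
tool_rot: [-3.141, -0.0, -0.07]
force: [-0.2, 1.6, 6.3]
grip_width: 0.0171
finger_force: 49.9
```

Request:
carry_out([
  [[0, 0, -0.008, 0], [0, 0, -0.02, 0], [0, 0, -0.04, 0], [0, 0, -0.055, 0], [0, 0, -0.06, 0], [0, 0, -0.06, 0]],
])

```text
clock: 5.43
position: [0.4001, -0.2739, 0.0783]
tool_rot: [3.141, -0.002, -0.07]
force: [0.0, 1.3, -2.8]
grip_width: 0.0168
finger_force: 48.8
```

```bash
python3 - <<'E'
from h import *
np.set_printoptions(precision=4,suppress=True)
P={n:snap(n,n+'2.png') for n in('top','side','wrist')}
print(tri([ray(P[n],bot.spot_point(P[n],'pan_mid')[0]['position']) for n in P if n!='wrist']))
r=bot.spot_point(P['wrist'],'pan_mid');print([(x['position'],atz(P['wrist'],x['position'],.0825)) for x in r[:1]])
E
python3 rel.py .4,-.2725,.077,-4 .4913,-.0188,.077,8
```

```text
(array([ 0.5032, -0.2826,  0.0892]), [np.float64(0.004064168909993541), np.float64(0.004064168909993732)])
[]
[0.4, -0.2725, 0.077, -4.0] -> [0.4913, -0.0188, 0.077, 8.0] [np.float64(0.0734), np.float64(-0.2595), np.float64(-0.0), -12.0]
```

View pics/side2.png

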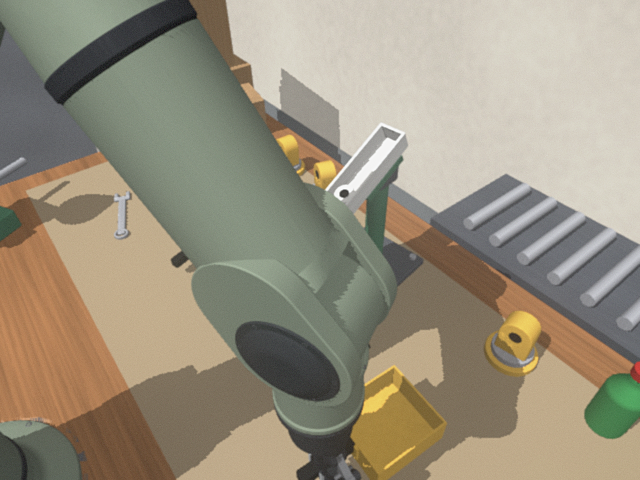

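The side view shows the pan held level at about (400,430), lifted clear of the bench. The arm hides the gate from this camera. I'll carry the pan under the lip.

Request:
carry_out([
  [[0.005, -0.018, 0, -1], [0.013, -0.045, 0, -2], [0.021, -0.075, 0, -3], [0.03, -0.105, 0, -5], [0.039, -0.136, 0, -6], [0.047, -0.167, 0, -8], [0.056, -0.197, 0, -9], [0.064, -0.225, 0, -10], [0.069, -0.245, 0, -11], [0.072, -0.255, 0, -12], [0.0735, -0.2595, 0, -12], [0.0735, -0.2595, 0, -12]],
])

```text
clock: 6.73
position: [0.491, -0.02, 0.077]
tool_rot: [3.141, 0.0, 0.14]
force: [-0.2, 0.3, -1.2]
grip_width: 0.0171
finger_force: 48.8
```

Run:
```python
from h import *
np.set_printoptions(precision=4,suppress=True)
s=bot.observe();print(s['position'],s['tool_rot'],s['force'],s['qpos'])
P={n:snap(n) for n in('top','side','wrist')}
cv2.imwrite('pics/c3.png',np.hstack([cv2.resize(P[n]['pixels'],None,fx=f,fy=f)[:480,:] for n,f in (('side',.6),('wrist',.6))])[:,:,::-1])
t=P['top']['pixels'][120:330,200:420];cv2.imwrite('pics/t3.png',cv2.resize(t,None,fx=2.6,fy=2.6)[:,:,::-1])
```

```text
[ 0.491 -0.02   0.077] [3.1414 0.0004 0.1399] [-0.234   0.2907 -1.1733] [-0.5009  0.6473  0.5803  2.0881 -0.6394  0.5868 -0.8954]
```

View pics/c3.png

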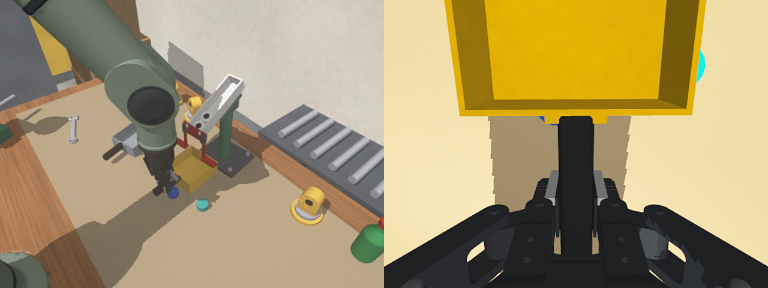

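View pics/t3.png

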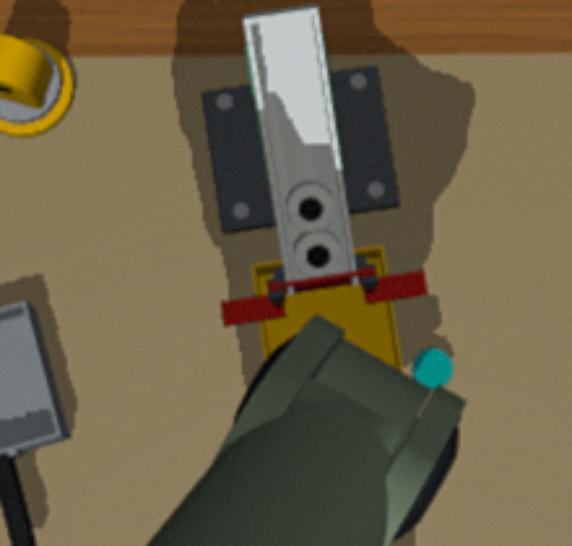

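The pan is under the lip: front rim corners in the crop at (255,265) and (383,248), between the red feet at (250,312) and (395,287). Both collars are in the trough at (318,255) and (311,209). I'll compare this with the model projection.

Run:
```python
from h import *
p=snap('top');a=np.radians(8);c,s=np.cos(a),np.sin(a)
g=np.array([.491,-.020])
cr=lambda q:((np.array(q)-[200,120])*2.6).round()
for x,y in((170,55),(170,-55)):
    print(cr(proj(p,[*(g+[x*c/1e3-y*s/1e3,x*s/1e3+y*c/1e3]),.105])))
L=np.array([.625,0.])
for x,y in((-6,82),(-6,-82)): print(cr(proj(p,[*(L+[x*c/1e3-y*s/1e3,x*s/1e3+y*c/1e3]),.141])))
```

```text
[251. 263.]
[384. 243.]
[220. 310.]
[425. 280.]
```

Request:
carry_out([
  [[0, 0, -0.008, 0], [0, 0, -0.018, 0], [0, 0, -0.026, 0], [0, 0, -0.031, 0], [0, 0, -0.036, 0], [0, 0, -0.042, 0], [0, 0, -0.048, 0], [0, 0, -0.054, 0], [0, 0, -0.06, 0], [0, 0, -0.065, 0], [0, 0, -0.0685, 0], [0, 0, -0.0685, 0]],
])

```text
clock: 7.93
position: [0.4912, -0.0201, 0.1464]
tool_rot: [-3.142, -0.001, 0.14]
force: [0.9, -0.4, -2.6]
grip_width: 0.0173
finger_force: 48.7
```

Request:
carry_out([
  [[0, 0, 0, 0], [0, 0, 0, 0], [0, 0, 0, 0], [0, 0, 0, 0], [0, 0, 0, 0], [0, 0, 0, 0], [0, 0, 0, 0], [0, 0, 0, 0], [0, 0, 0, 0], [0, 0, 0, 0]],
])

```text
clock: 8.77
position: [0.491, -0.0201, 0.1458]
tool_rot: [-3.142, 0.0, 0.14]
force: [-1.3, -0.7, -4.0]
grip_width: 0.0171
finger_force: 48.5
```

Run:
```python
from h import *
s=bot.observe();print(s['clock'],s['position'],s['tool_rot'],s['force'])
P={n:snap(n) for n in('top','wrist')}
a=cv2.resize(P['top']['pixels'][120:330,240:400],(366,480));b=cv2.resize(P['wrist']['pixels'][:300,120:520],(426,320));b=np.vstack([b,np.zeros((160,426,3),np.uint8)])
cv2.imwrite('pics/c4.png',np.hstack([a,b])[:,:,::-1])
```

```text
8.7667 [ 0.49095234 -0.02012019  0.14579568] [-3.14158353e+00  8.79868083e-05  1.39523619e-01] [-1.3205679  -0.68997275 -3.95711704]
```

View pics/c4.png

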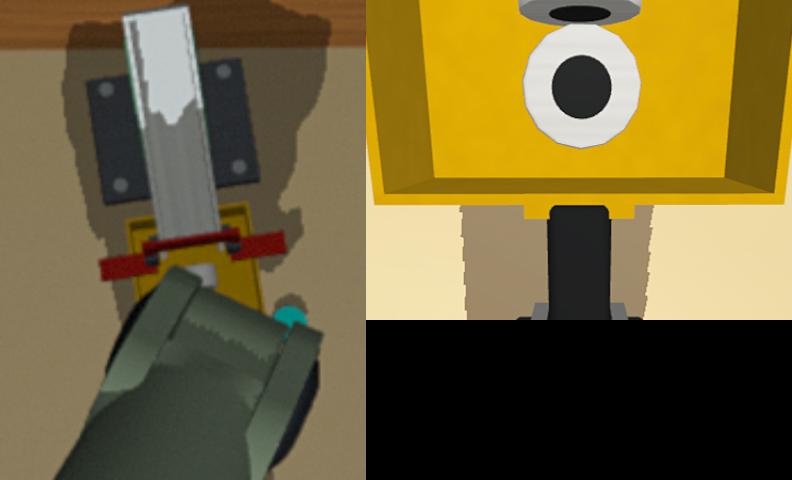

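The trough is now empty. One collar lies flat in the pan at (582,85) and the second seems tilted just behind it at (580,10). I'll look at that second one before lowering.

Run:
```python
from h import *
P={n:snap(n) for n in('side','wrist')}
a=cv2.resize(P['side']['pixels'][170:350,240:420],(480,480));b=P['wrist']['pixels'][:160,240:460];b=cv2.resize(b,(320,233));b=np.vstack([b,np.zeros((247,320,3),np.uint8)])
cv2.imwrite('pics/c5.png',np.hstack([a,b])[:,:,::-1])
for n in P:print(n,[(np.round(r['position']),round(r['conf'],2)) for r in bot.spot_point(P[n],'collar_a_mid')])
```

```text
side [(array([337., 342.]), 0.82), (array([290., 317.]), 0.77), (array([317., 254.]), 0.64)]
wrist []
```

View pics/c5.png

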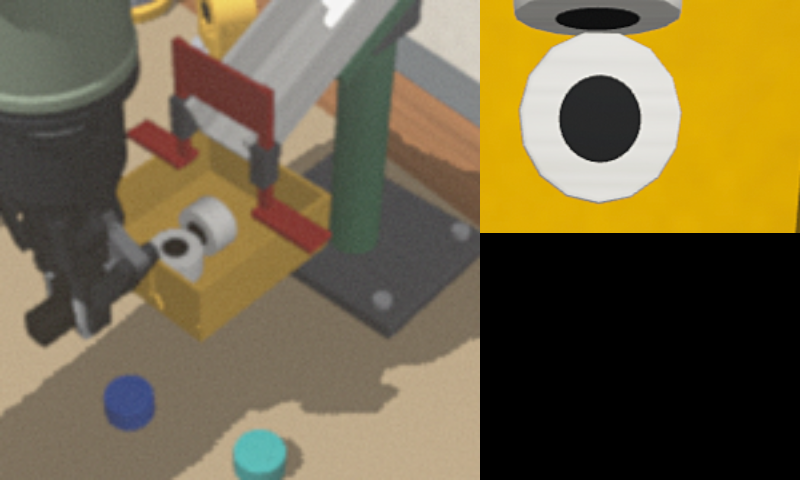

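Both collars are in the pan: one flat, one leaning on it at crop (207,225). Next I lower the pan and carry it back smoothly.

Request:
carry_out([
  [[0, 0, 0.003, 0], [0, 0, 0.009, 0], [0, 0, 0.016, 0], [0, 0, 0.023, 0], [0, 0, 0.031, 0], [0, 0, 0.039, 0], [0, 0, 0.047, 0], [0, 0, 0.055, 0], [0, 0, 0.062, 0], [0, 0, 0.067, 0], [0, 0, 0.0685, 0], [0, 0, 0.0685, 0]],
])

```text
clock: 10.07
position: [0.4909, -0.0202, 0.077]
tool_rot: [3.142, 0.001, 0.139]
force: [-1.0, -0.6, -2.4]
grip_width: 0.0172
finger_force: 48.6
```

```bash
python3 -c "
from rel import rel
import numpy as np
s=[.4913,-.0188,.077,8];e=[.4,-.2725,.077,-4]
for t in (np.arange(1,23)/22): 
    k=t*t*(3-2*t); print([float(v) for v in rel(s,[a+(b-a)*k for a,b in zip(s,e)])])
m=[a+(b-a)*.5 for a,b in zip(s,e)];print(m,rel(m,e))"
```

```text
[-0.0008, 0.0014, -0.0, 0.1]
[-0.0029, 0.0056, -0.0, 0.3]
[-0.0064, 0.0121, -0.0, 0.6]
[-0.011, 0.0208, -0.0, 1.0]
[-0.0165, 0.0314, -0.0, 1.6]
[-0.023, 0.0435, -0.0, 2.2]
[-0.0301, 0.0571, -0.0, 2.9]
[-0.0378, 0.0717, -0.0, 3.6]
[-0.0459, 0.0871, -0.0, 4.4]
[-0.0543, 0.103, -0.0, 5.2]
[-0.0629, 0.1193, -0.0, 6.0]
[-0.0714, 0.1355, -0.0, 6.8]
[-0.0798, 0.1514, -0.0, 7.6]
[-0.0879, 0.1668, -0.0, 8.4]
[-0.0956, 0.1814, -0.0, 9.1]
[-0.1028, 0.195, -0.0, 9.8]
[-0.1092, 0.2072, -0.0, 10.4]
[-0.1148, 0.2177, -0.0, 11.0]
[-0.1193, 0.2264, -0.0, 11.4]
[-0.1228, 0.233, -0.0, 11.7]
[-0.125, 0.2371, -0.0, 11.9]
[-0.1257, 0.2385, -0.0, 12.0]
[0.44565, -0.14565000000000003, 0.077, 2.0] [np.float64(-0.05), np.float64(0.1252), np.float64(-0.0), 6.0]
```

Request:
carry_out([
  [[-0.001, 0.002, 0, 0.1], [-0.004, 0.008, 0, 0.4], [-0.009, 0.018, 0, 0.9], [-0.016, 0.03, 0, 1.5], [-0.023, 0.044, 0, 2.2], [-0.031, 0.059, 0, 3], [-0.039, 0.074, 0, 3.7], [-0.047, 0.089, 0, 4.5], [-0.054, 0.102, 0, 5.1], [-0.059, 0.112, 0, 5.6], [-0.062, 0.118, 0, 5.9], [-0.0629, 0.1193, 0, 6]],
])

```text
clock: 11.07
position: [0.4449, -0.1484, 0.0775]
tool_rot: [3.141, -0.0, 0.033]
force: [0.7, 0.6, -2.3]
grip_width: 0.0172
finger_force: 48.7
```

Request:
carry_out([
  [[-0.001, 0.002, 0, 0.1], [-0.003, 0.008, 0, 0.4], [-0.008, 0.019, 0, 0.9], [-0.013, 0.032, 0, 1.5], [-0.019, 0.047, 0, 2.2], [-0.025, 0.063, 0, 3], [-0.031, 0.079, 0, 3.7], [-0.038, 0.095, 0, 4.5], [-0.043, 0.108, 0, 5.1], [-0.047, 0.118, 0, 5.6], [-0.0495, 0.1235, 0, 5.9], [-0.05, 0.1252, 0, 6]],
])

```text
clock: 12.07
position: [0.3994, -0.2745, 0.0773]
tool_rot: [3.141, 0.0, -0.071]
force: [0.3, 0.0, -2.9]
grip_width: 0.0169
finger_force: 48.6
```

Request:
carry_out([
  [[0, 0, 0.005, 0], [0, 0, 0.014, 0], [0, 0, 0.024, 0], [0, 0, 0.034, 0], [0, 0, 0.042, 0], [0, 0, 0.048, 0], [0, 0, 0.052, 0], [0, 0, 0.054, 0], [0, 0, 0.055, 0], [0, 0, 0.056, 0], [0, 0, 0.056, 0]],
])

```text
clock: 12.98
position: [0.3998, -0.2739, 0.0214]
tool_rot: [3.141, -0.0, -0.07]
force: [0.1, -0.3, -2.6]
grip_width: 0.0171
finger_force: 48.6
```

Lower slowly for the last 4 mm, watching the force.

Request:
carry_out([
  [[0, 0, 0.0005, 0], [0, 0, 0.001, 0], [0, 0, 0.0015, 0], [0, 0, 0.002, 0], [0, 0, 0.0025, 0], [0, 0, 0.003, 0], [0, 0, 0.003, 0], [0, 0, 0.003, 0]],
])

```text
clock: 13.65
position: [0.3996, -0.2739, 0.0183]
tool_rot: [-3.142, 0.0, -0.07]
force: [-2.9, 1.5, 1.7]
grip_width: 0.0171
finger_force: 49.2
```

Request:
carry_out([
  [[0, 0, 0.0003, 0], [0, 0, 0.0006, 0], [0, 0, 0.0009, 0], [0, 0, 0.0009, 0], [0, 0, 0.0009, 0]],
])

```text
clock: 14.07
position: [0.3997, -0.2739, 0.0178]
tool_rot: [-3.141, -0.0, -0.07]
force: [-6.1, 2.6, 15.3]
grip_width: 0.0171
finger_force: 51.1
```

Contact is firm, so I'll ease off slightly, then open and rise.

Request:
carry_out([
  [[0, 0, -0.0003, 0], [0, 0, -0.0006, 0], [0, 0, -0.0006, 0]],
])

```text
clock: 14.32
position: [0.3997, -0.2739, 0.0181]
tool_rot: [3.141, -0.0, -0.07]
force: [-2.8, -0.9, 2.7]
grip_width: 0.0171
finger_force: 49.3
```

Request:
carry_out([
  [[0, 0, 0, 0], [0, 0, 0, 0], [0, 0, 0, 0], [0, 0, 0, 0], [0, 0, 0, 0], [0, 0, 0, 0], [0, 0, 0, 0], [0, 0, 0, 0]],
], grip=0.08)

```text
clock: 14.98
position: [0.3997, -0.2739, 0.018]
tool_rot: [3.142, -0.0, -0.07]
force: [-0.2, -0.3, 0.8]
grip_width: 0.0799
finger_force: 0.0
```

Request:
carry_out([
  [[0, 0, -0.01, 0], [0, 0, -0.03, 0], [0, 0, -0.06, 0], [0, 0, -0.09, 0], [0, 0, -0.12, 0], [0, 0, -0.14, 0], [0, 0, -0.15, 0], [0, 0, -0.15, 0], [0, 0, -0.15, 0]],
])

```text
clock: 15.73
position: [0.3999, -0.2735, 0.1681]
tool_rot: [-3.141, -0.001, -0.069]
force: [0.4, -0.3, -0.5]
grip_width: 0.08
finger_force: 0.0
```

Run:
```python
from h import *
P={n:snap(n) for n in('side','wrist')}
a=cv2.resize(P['side']['pixels'],(400,300));b=cv2.resize(P['wrist']['pixels'],(400,300))
cv2.imwrite('pics/c6.png',np.hstack([a,b])[:,:,::-1])
p=P['wrist'];im=p['pixels'].astype(int);m=im.max(2)<60
for r in(165,200,250):
    c=[x for x in range(290,350) if m[r,x]]
    if c: print(atz(p,(np.mean(c),r),.045))
print(bot.observe()['clock'])
```

```text
[ 0.4377088  -0.27645816  0.045     ]
[ 0.41504622 -0.27458046  0.045     ]
[ 0.38067269 -0.27255724  0.045     ]
15.8333
```

View pics/c6.png

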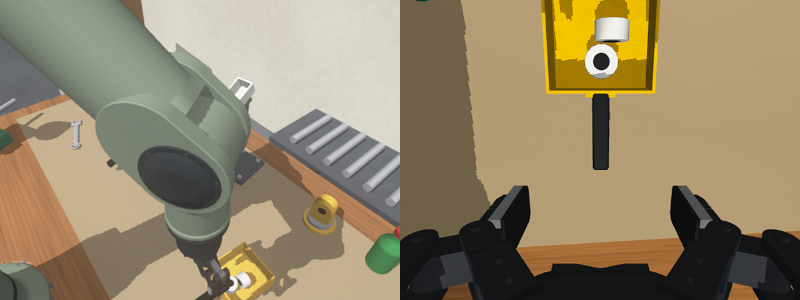

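The pan stands upright where it started, to within about 1 mm. Both collars are in it, at (601,60) and (611,28) in the wrist half, and the gripper is clear. I'm handing the job in.

```bash
python3 -c "
from workcell import bot
print(bot.job_done())"
```

```text
the job is handed in; nothing more can be done
None
```

The yellow pan lifted the gate, caught both collars, and is back upright where it stood with both still in it; I let go and handed the job in at about 16 s.

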